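# Open up a ratchet pot stop on the orchid bench

### The job

Make room for another pot in the row: press the steel ratchet release on the sliding pot stop down until it clicks over and stays down, then push the stop fully back along its rail, away from the potted orchid, until it meets the end block. Nothing is to be picked up: do not lift, shove or tip the orchid, the black nursery pot or the tin, and finish clear of everything.

Things in the scene. Friction and masses are not known exactly. Their poses are not given: they have to be found in the camera images.
- rail_unit: Fixed rail screwed to the bench: toothed aluminium bar 400 mm long, 30 mm wide, top 38 mm above the bench. Origin at bench height under the bar's middle; y runs along the bar (the way the stop is pushed back), x across. A black head block (top 60 mm) at the -y end has an arm reaching 132 mm to -x. The orchid stands on the bar's -x side, between that arm and the sliding stop.
- stop (a joint): Travel of the sliding stop along the rail's +y, m: 0.160 = fully back against the end block; starts between 0.005 and 0.050. The ratchet teeth (8 mm apart, a few mm of play) lock it both ways until the release is down; it then slides with about 3 N of friction plus 8 N per m/s and stays where it is left.
- release (a joint): Downward travel of the steel ratchet release, m: about 0 = up, pawl engaged; 0.010 = fully down, pawl free. It takes about 4 N to start, snaps over by itself past 0.005 and then stays down (over-centre spring).
- carriage (a point): Point at bench height under the middle of the stop's grey carriage, axes as the rail's. The carriage straddles the bar: 56 mm across x 90 mm along it, top 56 mm above the bench. At its orchid end an aluminium arm, 14 mm thick, top 66 mm high, reaches 132 mm from the bar's centre line to the rail's -x.
- end_face (a point): Centre of the face, looking to -y, of the black end block at the rail's +y end, which the carriage meets when fully back. The block is 60 mm across the bar x 30 mm along it, 54 mm high.
- release_top (a point): Centre of the top face of the ratchet release: a ribbed bare-steel key 36 mm across the bar x 40 mm along it, on the bar's centre line, on top of the carriage. Top 72 mm above the bench when up, 62 mm when down. It rides with the stop; axes as the rail's. Its centre lies 41 mm before the fin's push face.
- push_face (a point): Centre of the flat face to push, 80 mm above the bench, of the stop's upright grey fin; it looks towards the release and the orchid and moves with the stop; axes as the rail's, push towards +y. The fin, at the carriage's rear, is 50 mm wide across the bar, 10 mm thick, top 100 mm above the bench. A fingertip standing over the release can push it with its side.
- orchid_mid (a point): Centre, half-way up, of the cream tapered orchid pot filled with pebbles: rim 96 mm across, 95 mm high, about 0.7 kg, loose on the bench. Its soft leaves, which cannot be touched, arch away from the rail. Leave it alone.
- nursery_pot_mid (a point): Centre, half-way up, of a loose empty black plastic nursery pot, 72 mm across, 62 mm high, on the rail's +x side. Leave it alone.
- tin_mid (a point): Centre, half-way up, of a loose plain steel tin, 60 mm across, 68 mm high, on the rail's +x side. Leave it alone.
Things that resemble listed ones, but are neither listed nor needed, are in the scene too. Of the things that look like the part that bears orchid_mid, the smaller one is meant. What is shaped like the part that bears tin_mid but green is not meant.

How it is judged:
By the outcome, as a careful person would: the job done as asked, in the order asked, and still so for the second after the job is handed in, with the robot touching nothing.
It also fails if it takes over 35 s, if anything falls off the work surface, if the arm or the gripper's body presses on something with over 40 N, if the wrist force passes 120 N, or if a joint passes its speed limit or range.

### The arm

A 7-joint arm with a two-finger parallel gripper is mounted at the origin on the work surface. World frame = base frame: x ahead of the robot, y to its left, z up, the work surface at z = 0. Lengths are in m, angles in rad, forces in N, time in s.
With the tool pointing down it reaches from about 0.4 to 0.85 m from the base axis. Payload 4.4 kg.
Tool frame: the origin (TCP) lies midway between the tips of the shut fingers; the grasp point (between the pads) lies grip_point_offset behind it (grip_point_offset is the distance from the TCP to the grasp point, in m); z points along the fingers, y is the line along which they close (so a half turn about z gives the same grasp; the last joint's range is limited). The gripper opens to 94 mm and grips with 3 to 60 N. Pads are 16 mm wide; open, the fingers measure 119 mm over their backs; the gripper's body (75 mm by 177 mm) begins 78 mm behind the grasp point.
Start: joints at [-1.333, 0.628, 0.038, 1.517, -0.027, 0.996, -0.02], TCP at [0.194, 0.62, 0.177] pointing down, gripper open.
Joint ranges: [-3.06, 3.06], [-0.37, 2.12], [-1.25, 1.32], [0.18, 2.47], [-1.1, 4.24], [0.23, 1.98], [-2.94, 2.94]. Speed limits (rad/s): [2.57, 2.57, 3.14, 3.14, 3.14, 3.14, 3.14].

### API

Orientations are given as [roll, pitch, yaw] about the fixed x, y, z axes, in that order (R = Rz(yaw) Ry(pitch) Rx(roll)).
In Python, from rig import * gives the robot as it stands. Calls block until the motion is done:
- move_pose(position, orientation): joint-space move of the TCP to a pose.
- move_l(position, rotation=None, vel=0.15): straight line of the TCP; rotation=None keeps the orientation; vel is the mean speed in m/s.
- move_joints(angles): joint-space move.
- set_gripper(opening, force=None): finger opening in m; force is the grip in N (None keeps the last); returns when the fingers have stopped.
- hold(seconds).
- solve_ik(position, orientation): joint angles nearest the present ones, or None.
- state(): the state.
- get_image(name): name is "side" or "top" or "wrist"; returns a dict with "color" (400x640x3 uint8, red, green, blue), "depth" (400x640 float32, m along the optical axis (not along the pixel's ray), 0 where there is no reading), "camera_matrix" (3x3 intrinsics, pixels), "pose" (4x4, takes a point from camera to world coordinates). Camera axes: x right, y down, z forward; pixel columns grow to the right and rows downward; lengths in m; the calibration is good to about 2 mm. The wrist camera is an equidistant fisheye: a pixel r from the principal point sees the ray r / f radians off the axis. A picture is of the moment at which its call begins.
A pose or a line that the arm cannot do raises PlanningError and nothing moves.
- hand_in(): hands the job in; it is judged then, once.
The state is a dict: "clock": time; "joint_pos": joint angles; "joint_velocities": joint speeds; "effort": joint torques, N m; "eef_pos": TCP position; "ee_rot": TCP orientation; "contact_force": force on the tool from outside, world axes, zero at the start; "moment": the same for the moment, N m; "width": finger opening in m; "grasp_force": force on a finger pad.
Only numpy, scipy, OpenCV 4.12 (cv2) and the standard library are available. Lean on these libraries where they do the work, as an engineer would, in place of code of your own. Each camera call takes 0.05 s, during which the arm holds its last target. There are 200 camera calls.

## Working session

There is one attempt and no reset: what is moved stays moved. The work goes in short steps, each a Python script; the robot and the scene stay as the last script left them, time stands still between calls to the robot, and variables do not carry over. Pictures are saved under pics/ and viewed, at most 10 in all, crops included, and the job is handed in when it is done.

```bash
mkdir -p pics
cat > h.py <<'E'
from rig import *
import numpy as np, cv2
def grab(n):
    im=get_image(n); np.savez(f'pics/{n}.npz',**im); return im
def cloud(im):
    K,T,d=np.array(im['camera_matrix']),np.array(im['pose']),im['depth']
    v,u=np.indices(d.shape)
    p=np.stack([(u-K[0,2])/K[0,0]*d,(v-K[1,2])/K[1,1]*d,d],-1)
    return p@T[:3,:3].T+T[:3,3]
E
python3 - <<'E'
from h import *
for n in('top','side'):
    im=grab(n); cv2.imwrite(f'pics/{n}.png',im['color'][...,::-1]); print(n,np.round(im['pose'],3).tolist(),np.round(im['camera_matrix'],1).tolist())
print(state())
E
```

```text
top [[0.122, -0.969, 0.215, 0.4], [-0.993, -0.119, 0.026, -0.149], [0.0, -0.217, -0.976, 1.039], [0.0, 0.0, 0.0, 1.0]] [[385.0, 0.0, 323.0], [0.0, 385.0, 196.2], [0.0, 0.0, 1.0]]
side [[0.989, -0.116, 0.097, 0.492], [-0.149, -0.669, 0.728, -1.043], [-0.019, -0.734, -0.678, 0.933], [0.0, 0.0, 0.0, 1.0]] [[486.4, 0.0, 316.9], [0.0, 486.4, 203.8], [0.0, 0.0, 1.0]]
{'clock': 0.1, 'joint_pos': array([-1.33278014,  0.6292805 ,  0.03845165,  1.5182495 , -0.0269812 ,
        0.99631257, -0.01996659]), 'joint_velocities': array([ 1.24012704e-04, -1.52281452e-03,  1.61009769e-04, -1.09295981e-03,
       -6.54515587e-04,  1.15348489e-03, -2.01608148e-05]), 'effort': array([ 2.42307200e-03, -5.50797522e+01,  1.14718415e+00, -1.87117803e+01,
       -5.22070855e-02,  1.93021959e-02,  7.67186430e-05]), 'eef_pos': array([0.19424354, 0.61961601, 0.17643477]), 'ee_rot': array([-3.13986135e+00,  3.84060013e-05,  2.83781499e+00]), 'contact_force': array([0.45231543, 0.37231518, 0.51946736]), 'moment': array([ 0.02302736, -0.02059568,  0.02481343]), 'grasp_force': 0.0, 'width': 0.09418713035037259}
```

View pics/top.png

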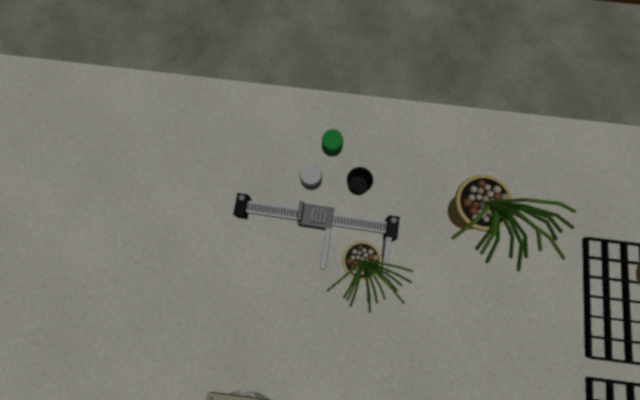

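View pics/side.png

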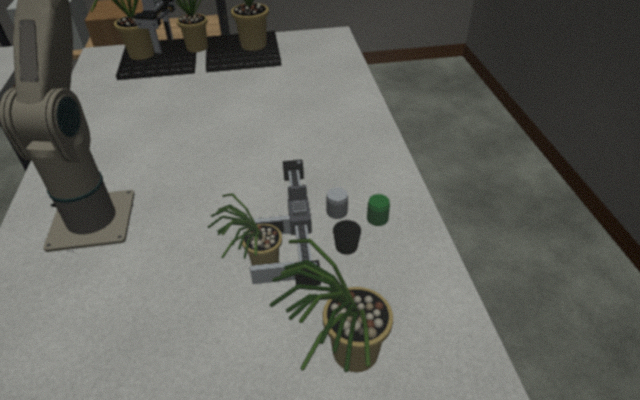

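The top view shows the rail running from the head block (392,227) to the end block (242,205), with the stop at (317,216). There are two orchids. The smaller one at (362,260), between the arms, is meant; the big one at (485,203) is not. There are also two tins: the steel one at (311,177) is meant, and the green one at (332,142) is not. Next I'll measure and confirm these in a crop.

```bash
cat > meas.py <<'E'
from h import *
def dark_tops(im,lo,hi,box):
    P=cloud(im); m=np.zeros(P.shape[:2],bool); r0,r1,c0,c1=box; m[r0:r1,c0:c1]=1
    m&=(P[...,2]>lo)&(P[...,2]<hi); return P[m]
E
python3 - <<'E'
from meas import *
im=dict(np.load('pics/top.npz'))
c=im['color'][120:310,225:415,::-1]
cv2.imwrite('pics/crop1.png',cv2.convertScaleAbs(cv2.resize(c,(590,590),interpolation=cv2.INTER_CUBIC),alpha=1.4))
for n,lo,hi,b in [('end',.044,.064,(190,222,228,256)),('head',.05,.07,(210,245,380,405)),('key',.066,.08,(195,235,290,340)),('fin',.085,.11,(195,235,290,340)),('carr',.05,.06,(195,235,290,340)),('tin',.058,.08,(160,195,295,327)),('pot',.05,.075,(160,200,340,378)),('bar',.03,.044,(200,235,256,298)),('bar2',.03,.044,(200,235,338,380))]:
    q=dark_tops(im,lo,hi,b); print(n,len(q),q.mean(0).round(4) if len(q) else '',q.min(0).round(3),q.max(0).round(3))
E
```

```text
end 272 [0.569  0.088  0.0523] [0.539 0.073 0.044] [0.6   0.105 0.058]
head 318 [ 0.5527 -0.3087  0.059 ] [ 0.512 -0.326  0.05 ] [ 0.588 -0.294  0.066]
key 233 [ 0.5624 -0.1173  0.0705] [ 0.519 -0.152  0.066] [ 0.585 -0.07   0.08 ]
fin 90 [ 0.5643 -0.0725  0.0972] [ 0.541 -0.078  0.085] [ 0.589 -0.067  0.102]
carr 421 [ 0.562  -0.114   0.0545] [ 0.535 -0.155  0.05 ] [ 0.592 -0.067  0.06 ]
tin 346 [ 0.6697 -0.0836  0.0662] [ 0.643 -0.111  0.058] [ 0.698 -0.057  0.071]
pot 168 [ 0.6757 -0.2148  0.0585] [ 0.637 -0.249  0.05 ] [ 0.708 -0.179  0.065]
bar 489 [ 0.5665 -0.0047  0.0371] [ 0.551 -0.061  0.03 ] [0.584 0.053 0.044]
bar2 490 [ 0.5603 -0.2233  0.0374] [ 0.544 -0.279  0.03 ] [ 0.577 -0.168  0.044]
```

View pics/crop1.png

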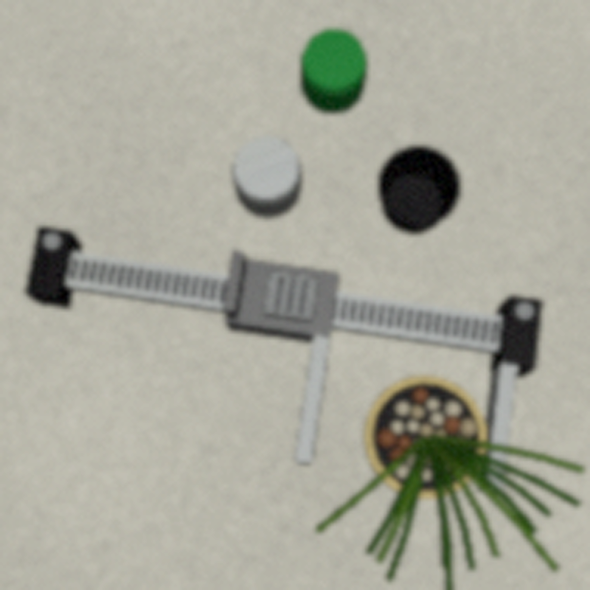

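The crop confirms it: the key is at about (292,297), the fin is on its left at (237,285), and the orchid, steel tin and nursery pot are clear of the rail. Now I'll approach with the fingers shut, closing line across the rail.

Run:
```python
from h import *
O=[np.pi,0,np.pi/2-0.028]
set_gripper(0.0)
move_pose([0.564,-0.08,0.20],O)
move_l([0.563,-0.1185,0.12],O)
f0=state()['contact_force']
print(state()['clock'],state()['eef_pos'],state()['ee_rot'],f0,state()['width'],state()['joint_pos'].round(2))
im=grab('top'); cv2.imwrite('pics/t2.png',cv2.resize(im['color'][120:310,225:415,::-1],(590,590)))
im=grab('side'); cv2.imwrite('pics/s2.png',cv2.resize(im['color'][130:310,200:400,::-1],(660,594)))
```

```text
5.05 [ 0.56357208 -0.11822515  0.12045548] [ 3.14074525e+00 -1.73031895e-04  1.54311676e+00] [ 1.04819201  0.10098306 -0.62274501] 0.00030955350924707177 [-0.14  0.64  0.47  1.8  -0.39  0.8   0.5 ]
```

View pics/s2.png

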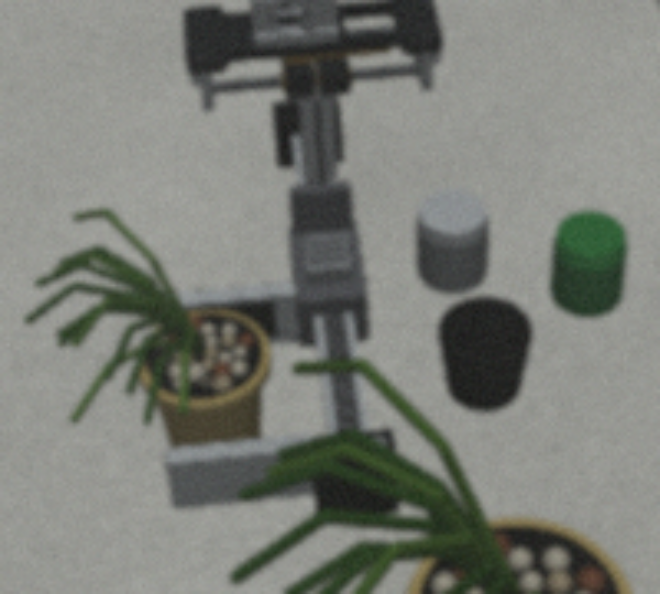

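The fingertips hang over the stop at crop (318,200), and the key at (325,252) matches its projected position. Next: press under force control.

Run:
```python
from h import *
x,y=0.563,-0.1185
move_l([x,y,0.078],vel=0.08)
f0=state()['contact_force'].copy()
for z in np.arange(0.074,0.054,-0.002):
    move_l([x,y,z],vel=0.03)
    s=state(); df=s['contact_force']-f0
    print(round(z,3),s['eef_pos'].round(4),df.round(1))
    if df[2]>18: break
hold(.2); move_l([x,y,0.085],vel=0.08)
P=None; im=grab('side'); cv2.imwrite('pics/s3.png',cv2.resize(im['color'][160:260,250:360,::-1],(660,600),interpolation=cv2.INTER_CUBIC))
print(state()['clock'])
```

```text
0.074 [ 0.563  -0.1185  0.0741] [ 0.2 -0.4 -0.2]
0.072 [ 0.563  -0.1185  0.072 ] [ 1.   0.1 -0.1]
0.07 [ 0.5629 -0.1185  0.0699] [ 1.5 -0.6  0.2]
0.068 [ 0.5629 -0.1185  0.0678] [0.  0.1 0.4]
0.066 [ 0.5629 -0.1185  0.0659] [-0.3 -0.5  0.7]
0.064 [ 0.5629 -0.1185  0.0639] [-0.3  0.6  0.6]
0.062 [ 0.5629 -0.1184  0.0619] [-0.8 -0.4 -0.3]
0.06 [ 0.5629 -0.1185  0.0599] [ 0.2  1.1 -0.2]
0.058 [ 0.5629 -0.1185  0.0579] [ 0.4  0.4 -0. ]
0.056 [ 0.5629 -0.1185  0.0559] [ 1.  -0.7 -0. ]
9.1167
```

View pics/s3.png

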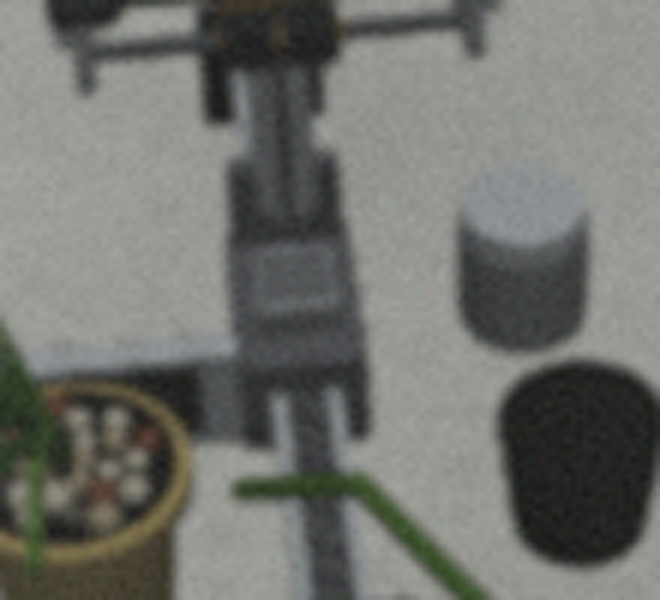

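The force stayed near zero down to 0.056, and the tip appears at crop (290,218) where about y=252 is expected. The fingertips are therefore higher than the reported TCP, or offset from it. I'll check using depth.

Run:
```python
from h import *
im=dict(np.load('pics/side.npz')); P=cloud(im)
np.set_printoptions(suppress=True,linewidth=150)
for u in (296,298,301):
    print(u); print(np.c_[np.arange(168,226,2),P[168:226:2,u].round(3)].tolist())
s=state(); print(s['eef_pos'],s['width'])
w=get_image('wrist'); cv2.imwrite('pics/w1.png',w['color'][...,::-1]); print(w['pose'].round(3).tolist(), w['camera_matrix'])
```

```text
296
[[168.0, 0.566, -0.122, 0.201], [170.0, 0.566, -0.115, 0.189], [172.0, 0.566, -0.115, 0.183], [174.0, 0.565, -0.124, 0.184], [176.0, 0.564, -0.127, 0.18], [178.0, 0.564, -0.123, 0.171], [180.0, 0.492, -1.043, 0.933], [182.0, 0.563, -0.128, 0.162], [184.0, 0.563, -0.126, 0.154], [186.0, 0.562, -0.128, 0.149], [188.0, 0.562, -0.13, 0.145], [190.0, 0.562, -0.127, 0.136], [192.0, 0.561, -0.127, 0.129], [194.0, 0.561, -0.125, 0.12], [196.0, 0.561, -0.125, 0.114], [198.0, 0.564, -0.077, 0.063], [200.0, 0.564, -0.08, 0.059], [202.0, 0.562, -0.1, 0.07], [204.0, 0.561, -0.11, 0.072], [206.0, 0.56, -0.118, 0.073], [208.0, 0.559, -0.127, 0.074], [210.0, 0.558, -0.133, 0.073], [212.0, 0.557, -0.138, 0.071], [214.0, 0.557, -0.135, 0.061], [216.0, 0.556, -0.143, 0.061], [218.0, 0.556, -0.145, 0.056], [220.0, 0.555, -0.152, 0.056], [222.0, 0.554, -0.153, 0.05], [224.0, 0.554, -0.151, 0.04]]
298
[[168.0, 0.568, -0.15, 0.222], [170.0, 0.567, -0.154, 0.219], [172.0, 0.569, -0.129, 0.193], [174.0, 0.569, -0.13, 0.188], [176.0, 0.569, -0.125, 0.178], [178.0, 0.568, -0.13, 0.176], [180.0, 0.568, -0.1
[... 1188 characters left out ...]
200.0, 0.577, -0.078, 0.055], [202.0, 0.574, -0.107, 0.074], [204.0, 0.573, -0.113, 0.073], [206.0, 0.573, -0.12, 0.073], [208.0, 0.571, -0.13, 0.075], [210.0, 0.571, -0.136, 0.073], [212.0, 0.57, -0.136, 0.066], [214.0, 0.57, -0.136, 0.059], [216.0, 0.569, -0.142, 0.058], [218.0, 0.568, -0.152, 0.061], [220.0, 0.568, -0.154, 0.055], [222.0, 0.567, -0.156, 0.051], [224.0, 0.567, -0.156, 0.043]]
[ 0.56289259 -0.11827708  0.08501079] 0.0002100609072714621
[[1.0, -0.026, -0.008, 0.566], [-0.027, -0.959, -0.281, -0.035], [-0.0, 0.281, -0.96, 0.292], [0.0, 0.0, 0.0, 1.0]] [[309.70691629   0.         317.66868415]
 [  0.         309.70691629 205.12509217]
 [  0.           0.           1.        ]]
```

View pics/w1.png

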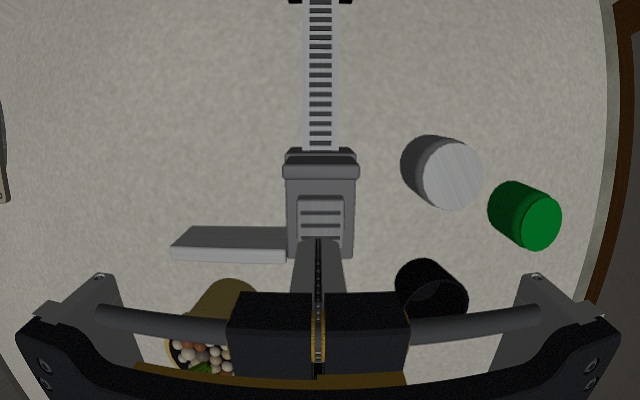

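Depth shows the fingertips' lower edge at z≈0.111 while the TCP reads 0.085. The real tips are therefore about 26 mm above the reported TCP, and the key is still up at 0.073. I'll continue the guarded descent.

Run:
```python
from h import *
x,y=0.563,-0.1185
move_l([x,y,0.055],vel=0.1)
f0=state()['contact_force'].copy()
for z in np.arange(0.052,0.022,-0.002):
    move_l([x,y,z],vel=0.04)
    s=state(); df=s['contact_force']-f0
    print(round(z,3),s['eef_pos'].round(4),df.round(1))
    if df[2]>15: break
hold(.1); print((state()['contact_force']-f0).round(1))
move_l([x,y,0.065],vel=0.1)
im=grab('side'); P=cloud(im); print(P[200:214:2,298].round(3).tolist(),state()['clock'])
cv2.imwrite('pics/s4.png',cv2.resize(im['color'][160:260,250:360,::-1],(660,600),interpolation=cv2.INTER_CUBIC))
```

```text
0.052 [ 0.5632 -0.1186  0.0523] [ 0.7  0.8 -0.9]
0.05 [ 0.563  -0.1184  0.05  ] [-0.   1.1 -0.2]
0.048 [ 0.5629 -0.1184  0.0479] [-1.3  1.2 -0.4]
0.046 [ 0.5629 -0.1185  0.0459] [ 0.5  1.2 -0.3]
0.044 [ 0.5631 -0.1186  0.044 ] [ 0.8  1.1 -0.4]
0.042 [ 0.5628 -0.1184  0.0418] [-0.1  1.  -0.3]
0.04 [ 0.5628 -0.1184  0.0398] [-0.1  1.  -0.8]
0.038 [ 0.5629 -0.1185  0.0378] [-0.2  0.1  0.5]
0.036 [ 0.5629 -0.1184  0.0359] [ 0.   0.2 -0.6]
0.034 [ 0.5633 -0.1185  0.0341] [0.5 1.4 1.4]
0.032 [ 0.5635 -0.1186  0.0339] [-3.3  1.8 15. ]
0.03 [ 0.5638 -0.1188  0.0337] [-7.2  3.1 30.1]
[-5.2  2.6 30.3]
[[0.565, -0.125, 0.099], [0.568, -0.089, 0.06], [0.567, -0.102, 0.064], [0.566, -0.109, 0.063], [0.565, -0.116, 0.063], [0.563, -0.129, 0.068], [0.563, -0.128, 0.06]] 13.2667
```

The key is now at 0.063 and stays down after I withdraw. Next: push the fin with the finger side, just above the key.

Run:
```python
from h import *
g=lambda y:0.563+0.0283*(y+0.1185)
z=0.046
move_l([g(-.1185),-.1185,z],vel=0.1)
f0=state()['contact_force'].copy()
move_l([g(-.07),-.07,z],vel=0.06); print((state()['contact_force']-f0).round(1))
move_l([g(.04),.04,z],vel=0.08); print((state()['contact_force']-f0).round(1))
for y in np.arange(.043,.075,.003):
    move_l([g(y),y,z],vel=0.05)
    s=state(); df=s['contact_force']-f0; print(round(y,3),s['eef_pos'].round(4),df.round(1))
    if abs(df[1])>14: break
hold(.2)
y=s['eef_pos'][1]-.02
move_l([g(y),y,z],vel=0.08); move_l([g(y),y,0.15],vel=0.15)
move_l([g(y),y,0.25],vel=0.2)
for n in('side','top'): im=grab(n); cv2.imwrite(f'pics/{n}5.png',cv2.resize(im['color'][110:310,210:430,::-1],(660,600),interpolation=cv2.INTER_CUBIC))
print(state()['clock'])
```

```text
[-0.7  1.1 -1.3]
[-0.4  1.1 -1.2]
0.043 [0.5675 0.0428 0.0462] [-0.5 -0.7 -0.2]
0.046 [0.5676 0.0461 0.0461] [-1.2 -1.5  0.6]
0.049 [0.5678 0.0494 0.046 ] [-0.8 -1.2  1.5]
0.052 [0.5679 0.0526 0.046 ] [-0.5 -1.6  0.6]
0.055 [0.5679 0.0541 0.046 ] [-0.9 -4.2  0. ]
0.058 [0.5679 0.0541 0.046 ] [-0.1 -9.2 -0.1]
0.061 [0.5679 0.054  0.0461] [ -2.1 -14.   -0. ]
0.064 [0.5679 0.0539 0.0461] [ -2.2 -18.9   0.9]
20.4083
```

View pics/side5.png

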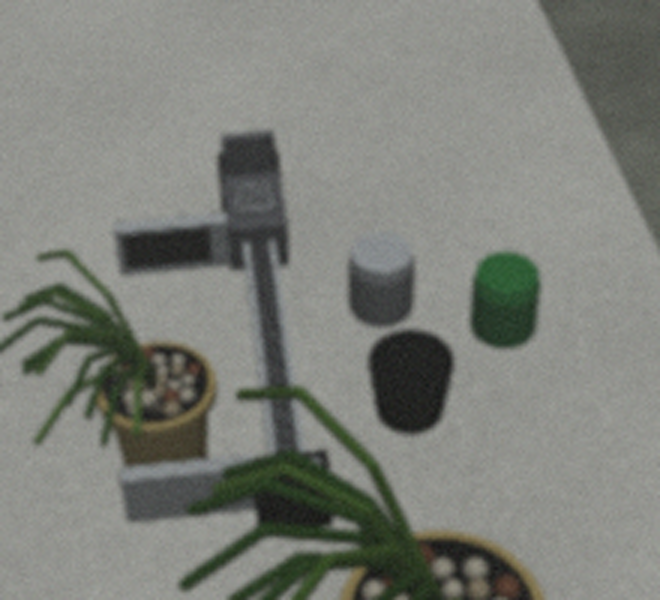

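View pics/top5.png

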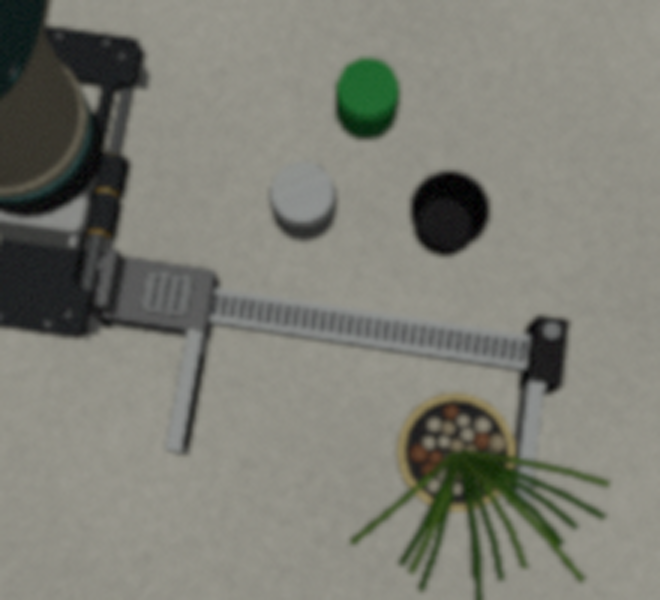

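The stop is hard against the end block: it stopped at y=0.054, as predicted, and the push force rose to 19 N. The pots and tin are undisturbed and the arm is clear above. I'll do a last check on the key height, then hand in.

Run:
```python
from h import *
P=cloud(dict(np.load('pics/top.npz'))); q=P[200:214,259:272].reshape(-1,3); print(np.median(q,0).round(4), np.percentile(q[:,2],[10,90]))
if np.median(q[:,2])<0.068: print(hand_in())
```

```text
[0.5699 0.023  0.0605] [0.05689255 0.06302888]
the job is handed in; nothing more can be done
None
```

The release is pressed and latched down, the stop is pushed fully back against the end block, the orchid, nursery pot and tin look undisturbed in the final images, and the job is handed in with the arm clear.

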